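# Wedge a shelf board tight in its end piece

## Robot

A 6-joint arm with a two-finger parallel gripper is mounted at the origin on the work surface. World frame = base frame: x ahead of the robot, y to its left, z up, the work surface at z = 0. Lengths are in m, angles in rad, forces in N, time in s.
With the tool pointing down it reaches from about 0.375 to 0.9 m from the base axis. Payload 3.1 kg.
Tool frame: the origin (TCP) lies midway between the tips of the shut fingers; the grasp point (between the pads) lies 19 mm behind it; x points along the fingers, z is the direction in which the jaws open and shut, and the axes are right-handed (so a half turn about x gives the same grasp; the last joint's range is limited). The gripper opens to 85 mm and grips with 20 to 120 N. Pads are 22 mm wide; open, the fingers measure 114 mm over their backs; the gripper's body (76 mm by 85 mm) begins 54 mm behind the grasp point. The pads swing forward as they close: fully open they stand 13 mm farther back than shut.
Start: joints at [0.987, 0.527, 1.433, -0, 1.181, -0.178], TCP at [0.247, 0.574, 0.231] pointing down, gripper open.
Joint ranges: [-3.08, 3.08], [-0.75, 2.2], [0.22, 2.44], [-1.43, 4.57], [0, 2.65], [-2.85, 2.85]. Speed limits (rad/s): [2.79, 2.79, 3.14, 3.14, 3.14, 3.14].

## Interface

Orientations are given as a unit quaternion [x, y, z, w].
In Python, from station import status, snapshot, camera_params, ticket gives the robot as it stands.
- The arm moves only by the tool arm_command, never from a script. Its argument "series" is a list that holds one entry, the list of rows, each a list of 4 numbers: the shift along the tool's x, y, z in mm, then the turn about the tool's x in rad. A call has 1 to 10 rows; each row shifts and turns the commanded pose from where the row before left it, along the tool's axes as they then stand; what a row does not reach is not made up. A row lasts 1/10 s, in which the tool goes at most 50 mm and 8.59 degrees, less where a joint would pass 70% of its speed; a pose out of reach is approached as far as the arm can. A call is refused whole if a number of a shift passes 50 or a number of a turn 0.15, either way. A call with a gripper value outside its range is refused whole. "jaw" is the opening in per cent of the stroke, from 0 (shut) to 100 (fully open), set as the call begins (left out, the last holds). The fingers move at their own pace and stop on an object; "force" is the grip in N (left out, the last holds). Time passes only in rows, so rows that do not move let the fingers close. It gives the time, the measured TCP pose, the force and the opening at its end, in the units of the state.
- status.sense(): the state, without advancing time (a new reading comes with each control period).
- snapshot(name): name is "scene" or "side" or "wrist"; returns the picture (384x512x3 uint8, red, green, blue); there is no depth.
- camera_params(name): a dict with "fovy" (degrees; the focal length in pixels is half the picture's height over the tangent of half this angle, whatever the lens; pixels are square), "cx", "cy" (the principal point, pixels), "k1" (the pictures are not rectified: a ray, as slopes to the right and down, at radius r is drawn at 1 + k1 r^2 times it, then the intrinsics apply), "extrinsics" (4x4, takes a point from camera to world coordinates); the wrist camera has in their place "mount" (4x4, takes a point from camera to tool coordinates, whose origin is the TCP and whose axes are the tool frame's). Camera axes: x right, y down, z forward; pixel columns grow to the right and rows downward; lengths in m; the calibration is good to about 2 mm. A picture is of the moment at which its call begins: read the wrist's pose just before it. camera_params takes no time and is no camera call.
- ticket.sign_off(): hands the job in, once; it reports no verdict.
The state is a dict: "t": time; "q": joint angles; "qd": joint speeds; "tau": joint torques, N m; "tcp_pos": TCP position; "tool_rot": TCP orientation; "force": force on the tool from outside, world axes, zero at the start; "ft_torque": the same for the moment, N m; "finger_gap": opening from 0.0 (shut) to 1.0 (fully open).
Only numpy, scipy, OpenCV 4.12 (cv2) and the standard library are available. Lean on these libraries where they do the work, as an engineer would, in place of code of your own. Each camera call takes 0.05 s, during which the arm holds its last target. There are 200 camera calls.

## Task

The shelf board sits loose in the slot of its pine end piece. Take the tapered wooden wedge from the block and stand it, thin end down, in the gap beside the board with its sloping face against the sloping side of the slot, and let go; then tap or press its head down from above until it is firmly locked and stays tight by itself, but not so hard that the pine splits. Leave the jars and everything else on the counter where they are.

Things in the scene. Friction and masses are not known exactly. Their poses are not given: they have to be found in the camera images.
- upright: the end piece: pine bar 240 long (its y), 46 wide (its x), 70 high, fixed on the counter, origin under its middle. A slot, open above and at both long sides, runs across it along x, floor 18 above the counter. In the slot's -y part stands the end of a pine shelf board, 18 thick, level with the bar's top, running out to +x; it springs very slightly sideways.
- slot (a point): mouth of the slot: x = 0, y = 0 of the end piece, on its top, 70 above the counter. Here is the gap for the wedge, between the board's upright face (somewhere from y = -3.75 to -6.75, different each time) and the slot's sloping +y side: 9 to 12 wide at the top. Tight depth is therefore not known: a wedge meets both sides 18 to 36 deep and locks some 1 to 5 deeper.
- slope (a point): upper edge of the slot's sloping +y side, at x = 0, y = +5.25, height 70 of the end piece; from here the side leans towards the board (-y) by 1 in 6 going down
- wedge: the wedge: beech, about 80 g, 95 long, 40 wide (its x), 6 thick at the thin end (nose 4) and 22 at the head. Origin mid thin end, z towards the head. Flat face at y = -3, sloping face at y = 3 + z/6. Stands thin end down, slightly loose, in the block's middle pocket, 35 deep. Its +y points within 45 degrees of the end piece's +y. Stand it upright within 7 degrees, mid-bar within 12 mm.
- head (a point): middle of the wedge's head, 95 above the thin end. Pressing here slowly with 15 to 25 N locks it; less than about 10 N may leave it loose. After letting go it must stay squeezed by the end piece with over 8 N; over 30 N of squeeze (a push of about 33 N) splits the pine. It is self-locking. Set it in lightly (5 N or less) and release it, not yet tight, before driving it.
- caddy: The plywood block that holds the wedge: 90 (x) by 160 (y) by 45 high, fixed on the counter, origin under its middle. The wedge's pocket is in its middle; a flat strip stands in a pocket at y = +50 and a round dowel in one at y = -50.
- shim: flat wooden strip 40 x 5 x 80, no taper, standing in the block; origin at its lower end; leave alone
- dowel: round dowel 16 across, 85 high, standing in the block; origin at its lower end; leave alone
- jar1: jam jar with a gold lid, 64 across, 90 high, origin under its middle; near the end piece, on the robot's side; leave alone
- jar2: jam jar with a gold lid, 64 across, 90 high, origin under its middle; beside the shelf board; leave alone
- jar3: jam jar with a gold lid, 64 across, 90 high, origin under its middle; near the block; leave alone
- tin: closed tin 74 across, 75 high, origin under its middle; leave alone
- roll: roll of blank labels, 84 across, 50 high, origin under its middle; leave alone
There are look-alikes about, which are no part of the job. Of the things shaped like the wedge, the beech one is meant.

How it is judged:
On the way, in this order (a step that is already met when the one before it is completed fails the run):
1. the wedge stands thin end down in the gap beside the board, let go and not yet tight (x of wedge in the frame of upright between -0.012 and 0.012 m and y of wedge in the frame of upright between -0.012 and 0.006 m and z of wedge in the frame of upright below 0.062 m and angle between wedge's own z axis and vertical below 0.12 rad and contact force between the fingers and wedge below 0.05 N), for 0.2 s.
2. the wedge has been driven down tight (x of wedge in the frame of upright between -0.012 and 0.012 m and y of wedge in the frame of upright between -0.012 and 0.006 m and z of wedge in the frame of upright below 0.062 m and angle between wedge's own z axis and vertical below 0.12 rad and contact force between wedge and upright above 8 N), for 0.2 s.
At the end, for the whole second after the job is handed in: The wedge stands released and at rest in the slot beside the board, thin end at least 8 mm below the top of the end piece, upright within 7 degrees, centred in the bar's width within 12 mm, and is squeezed with more than 8 N by the slot's side (all of step 2 and contact force between the fingers and wedge below 0.05 N and linear speed of wedge below 0.01 m/s); the robot touches nothing.
It fails at once if the wedge is driven so hard that the pine splits (over 30 N between wedge and end piece) (contact force between wedge and upright above 30 N).
It fails at once if another thing on the counter or in the block is moved by more than 3 cm (distance of any of jar1, jar2, jar3, tin, roll, shim, dowel from where it was at the start of the episode above 0.03 m).
It also fails if it takes over 58 s, if anything falls off the work surface, if the arm or the gripper's body presses on something with over 40 N, if the wrist force passes 120 N, or if a joint passes its speed limit or range.

## Working session

There is one attempt and no reset: what is moved stays moved. The work goes in short steps, Python scripts to look and compute and a tool call to move; the robot and the scene stay as the last step left them, time stands still between calls to the robot, and variables do not carry over. Pictures are saved under pics/ and viewed, about 8 in all and at most 12, crops included, and the job is handed in when it is done.

Besides the shell and the picture viewer there is one more tool, called after "Request:" as a command line: name --argument value ..., lists and objects as JSON in quotes. arm_command: Moves the arm, as the interface text tells. Its arguments: {"type":"object","properties":{"series":{"type":"array"},"jaw":{"type":"number"},"force":{"type":"number"}},"required":["series"]}

```bash
ls; mkdir -p pics; python3 - <<'E'
from station import status, snapshot, camera_params
import cv2,numpy as np
np.set_printoptions(precision=4,suppress=True)
s=status.sense(); print(s)
for n in("scene","side","wrist"):
    print(n,camera_params(n)); im=snapshot(n); cv2.imwrite(f"pics/{n}0.png",im[:,:,::-1])
a=cv2.imread("pics/scene0.png");b=cv2.imread("pics/side0.png")
E
```

```text
pics
{'t': 0.0, 'q': array([ 0.9865,  0.5285,  1.434 , -0.    ,  1.1814, -0.1785]), 'qd': array([-0.    ,  0.0004, -0.0015, -0.0007, -0.0005,  0.0002]), 'tau': array([ -0.0008, -44.2353, -17.8021,  -0.0002,   0.0085,   0.    ]), 'tcp_pos': array([0.2463, 0.5736, 0.2303]), 'tool_rot': array([-0.3893,  0.5912,  0.3887,  0.5898]), 'force': array([-0.2606, -0.505 , -0.783 ]), 'ft_torque': array([ 0.0064,  0.0391, -0.0314]), 'finger_gap': 1.0019466530597485}
scene {'fovy': 57.3704897211016, 'cx': 253.62306959855533, 'cy': 188.58304140265048, 'k1': -0.047792326052007505, 'extrinsics': array([[-0.4159,  0.5986, -0.6846,  1.186 ],
       [ 0.9092,  0.2555, -0.3288,  0.3438],
       [-0.0219, -0.7592, -0.6505,  0.741 ],
       [ 0.    ,  0.    ,  0.    ,  1.    ]])}
side {'fovy': 46.508766332763706, 'cx': 247.84156000588627, 'cy': 194.24396003177696, 'k1': -0.14753954322881882, 'extrinsics': array([[ 0.9688, -0.115 ,  0.2194,  0.2091],
       [-0.2464, -0.5366,  0.8071, -1.0288],
       [ 0.0249, -0.836 , -0.5482,  0.7984],
       [ 0.    ,  0.    ,  0.    ,  1.    ]])}
wrist {'fovy': 67.78549873456262, 'cx': 252.96163206060874, 'cy': 190.00306842826538, 'k1': -0.059407167492465815, 'mount': array([[ 0.0003, -0.2604,  0.9655, -0.1421],
       [-0.0005, -0.9655, -0.2604,  0.0654],
       [ 1.    , -0.0004, -0.0004, -0.0004],
       [ 0.    ,  0.    ,  0.    ,  1.    ]])}
```

View pics/scene0.png

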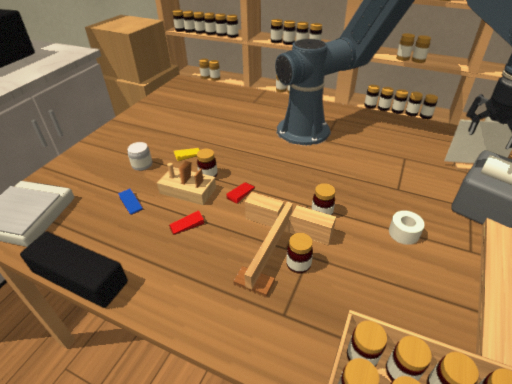

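View pics/side0.png

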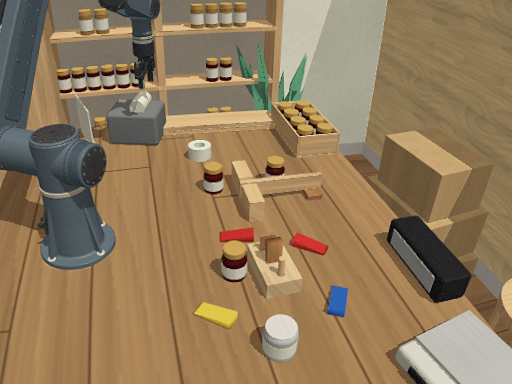

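The scene view shows the block at about (187,183) and the bar with its board at about (290,218). The side view shows the block at (275,268) and the bar at (248,190). I'll enlarge both.

```bash
cat > h.py <<'E'
import numpy as np,cv2
from scipy.spatial.transform import Rotation as R
from station import status,snapshot,camera_params
np.set_printoptions(precision=4,suppress=True)
def cam(n,s=None):
    p=camera_params(n); f=192/np.tan(np.radians(p['fovy']/2))
    K=np.array([[f,0,p['cx']],[0,f,p['cy']],[0,0,1]])
    if n=='wrist':
        T=np.eye(4);T[:3,:3]=R.from_quat(s['tool_rot']).as_matrix();T[:3,3]=s['tcp_pos'];T=T@p['mount']
    else: T=np.array(p['extrinsics'])
    return K,p['k1'],T
def ray(c,uv):
    K,k1,T=c; x=np.array([(uv[0]-K[0,2])/K[0,0],(uv[1]-K[1,2])/K[0,0]]); u=x.copy()
    for _ in range(20): u=x/(1+k1*(u@u))
    d=T[:3,:3]@np.array([*u,1]); return T[:3,3],d/np.linalg.norm(d)
def plane(c,uv,z):
    o,d=ray(c,uv); return o+d*(z-o[2])/d[2]
def proj(c,P):
    K,k1,T=c; q=T[:3,:3].T@(np.asarray(P)-T[:3,3]); u=q[:2]/q[2]; u=u*(1+k1*(u@u))
    return u*K[0,0]+K[:2,2]
def tri(cs,uvs):
    A=np.zeros((3,3));b=np.zeros(3)
    for c,uv in zip(cs,uvs):
        o,d=ray(c,uv);M=np.eye(3)-np.outer(d,d);A+=M;b+=M@o
    return np.linalg.solve(A,b)
E
python3 - <<'E'
import cv2,numpy as np
a=cv2.imread("pics/scene0.png")[140:300,140:350];b=cv2.imread("pics/side0.png")[155:305,205:345]
a=cv2.resize(a,None,fx=2,fy=2,interpolation=3) 
a=cv2.imread("pics/scene0.png")[150:300,145:345];a=cv2.resize(a,(800,600),interpolation=2)
b=cv2.resize(b,(560,600),interpolation=2)
cv2.imwrite("pics/a.png",a);cv2.imwrite("pics/b.png",b)
E
```

```text
(no output)
```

View pics/a.png

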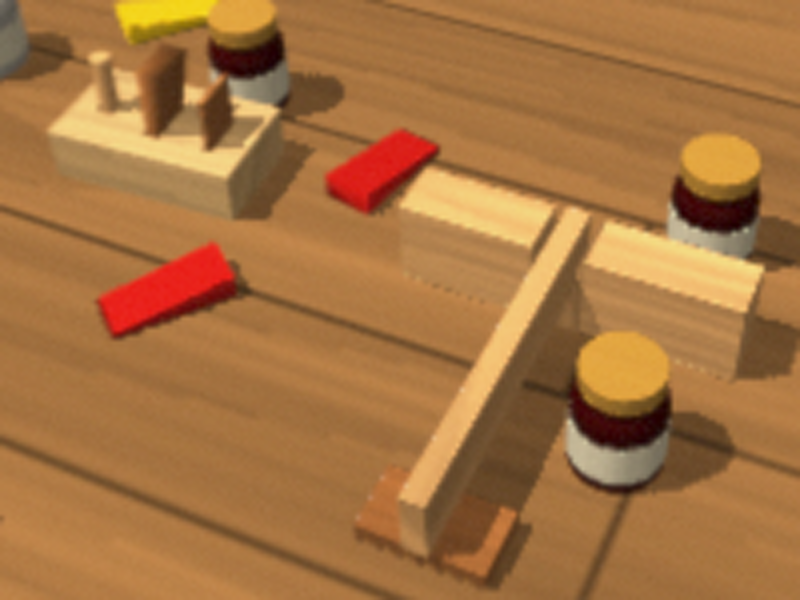

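View pics/b.png

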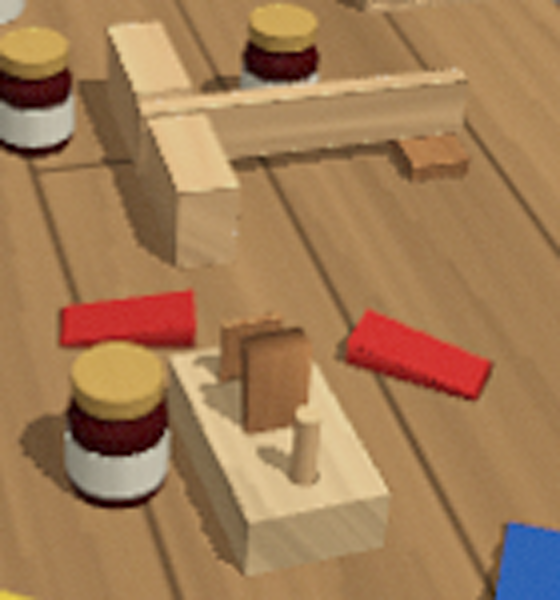

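Crop a shows the bar's top corners at about (432,170), (402,205) and (765,268). The board end is at (575,210), with the gap on its right (+y). The beech wedge is in the middle of the block, at (160,90). Crop b agrees. Next I'll get rough poses and then look closely with the wrist camera.

```bash
python3 - <<'E'
from h import *
cs=cam('scene');cd=cam('side')
A=lambda x,y:(145+x/4,150+y/4)
B=lambda x,y:(205+x/4,155+y/4)
print("bar scene")
for p in [(432,170),(402,208),(765,268),(748,308),(590,213),(605,225)]: print(p,plane(cs,A(*p),.07))
print("bar side")
for p in [(108,27),(165,22),(178,192),(238,184)]: print(p,plane(cd,B(*p),.07))
print("block scene")
for p in [(52,135),(232,178),(282,118),(105,65)]: print(p,plane(cs,A(*p),.045))
print("block side")
for p in [(170,355),(248,522),(388,490),(310,335)]: print(p,plane(cd,B(*p),.045))
print("wedge head approx", plane(cs,A(168,50),.105),plane(cd,B(275,335),.105))
print("wedge tri",tri([cs,cd],[A(168,48),B(278,333)]))
print("shim tri",tri([cs,cd],[A(217,82),B(252,320)]),"dowel",tri([cs,cd],[A(100,57),B(307,410)]))
for n,a,b in [("jar1",(720,150),(30,48)),("jar2",(622,358),(282,22)),("jar3",(243,18),(118,370))]: print(n,plane(cs,A(*a),.09),plane(cd,B(*b),.09))
s=status.sense(); m=R.from_quat(s['tool_rot']).as_matrix(); print(m)
E
```

```text
bar scene
(432, 170) [0.4964 0.0102 0.07  ]
(402, 208) [0.5416 0.0077 0.07  ]
(765, 268) [0.4992 0.2564 0.07  ]
(748, 308) [0.5393 0.2556 0.07  ]
(590, 213) [0.4944 0.1308 0.07  ]
(605, 225) [0.5018 0.1444 0.07  ]
bar side
(108, 27) [0.4976 0.2467 0.07  ]
(165, 22) [0.5464 0.2453 0.07  ]
(178, 192) [ 0.4939 -0.0021  0.07  ]
(238, 184) [ 0.5392 -0.0013  0.07  ]
block scene
(52, 135) [ 0.5502 -0.294   0.045 ]
(232, 178) [ 0.5382 -0.1368  0.045 ]
(282, 118) [ 0.4607 -0.1372  0.045 ]
(105, 65) [ 0.4573 -0.3083  0.045 ]
block side
(170, 355) [ 0.4511 -0.15    0.045 ]
(248, 522) [ 0.458  -0.3098  0.045 ]
(388, 490) [ 0.5483 -0.3031  0.045 ]
(310, 335) [ 0.548  -0.1502  0.045 ]
wedge head approx [ 0.485  -0.2179  0.105 ] [ 0.4998 -0.2154  0.105 ]
wedge tri [ 0.4961 -0.2154  0.1111]
shim tri [ 0.4936 -0.1751  0.0896] dowel [ 0.5019 -0.273   0.0933]
jar1 [0.4167 0.1998 0.09  ] [0.4215 0.1909 0.09  ]
jar2 [0.6292 0.1989 0.09  ] [0.6313 0.191  0.09  ]
jar3 [ 0.4075 -0.1985  0.09  ] [ 0.402  -0.2095  0.09  ]
[[-0.0009 -0.9188  0.3948]
 [-0.0014  0.3948  0.9188]
 [-1.      0.0003 -0.0016]]
```

Request:
arm_command --series '[[[0, 0, 0, 0.1457], [0, 0, 0, 0.1457], [0, 0, 0, 0.1457], [0, 0, 0, 0.1457], [0, 0, 0, 0.1457], [0, 0, 0, 0.1457], [0, 0, 0, 0.1457], [0, 0, 0, 0.1457], [0, 0, 0, 0], [0, -20, 12, 0]]]'

```text
t: 1.15
tcp_pos: [0.2578, 0.5557, 0.2311]
tool_rot: [-0.001, 0.707, 0.003, 0.707]
force: [0.9, -0.5, -0.8]
finger_gap: 1.003
```

Request:
arm_command --series '[[[0, -40, 25, 0], [0, -40, 25, 0], [0, -40, 25, 0], [0, -40, 25, 0], [0, -40, 25, 0], [0, -40, 25, 0], [0, -40, 25, 0], [0, -40, 25, 0], [0, -40, 25, 0], [0, -40, 25, 0]]]'

```text
t: 2.15
tcp_pos: [0.5091, 0.1523, 0.2313]
tool_rot: [-0.001, 0.707, 0.001, 0.707]
force: [0.9, 0.8, -0.0]
finger_gap: 0.998
```

Request:
arm_command --series '[[[0, -22, 10, 0], [0, 0, 0, 0], [0, 0, 0, 0]]]' --jaw 100

```text
t: 2.45
tcp_pos: [0.518, 0.1319, 0.231]
tool_rot: [0.0, 0.708, 0.0, 0.707]
force: [-0.1, 0.2, -0.2]
finger_gap: 1.003
```

```bash
python3 - <<'E'
from h import *
import json
s=status.sense(); print(s['tcp_pos'],s['tool_rot'])
im=snapshot('wrist')[:,:,::-1]; cv2.imwrite('pics/w1.png',im)
np.savez('pics/w1.npz',tcp_pos=s['tcp_pos'],tool_rot=s['tool_rot'])
cv2.imwrite('pics/w1b.png',cv2.resize(im,(768,576),interpolation=2))
E
```

```text
[0.518  0.1319 0.231 ] [0.0003 0.7075 0.0001 0.7067]
```

View pics/w1b.png

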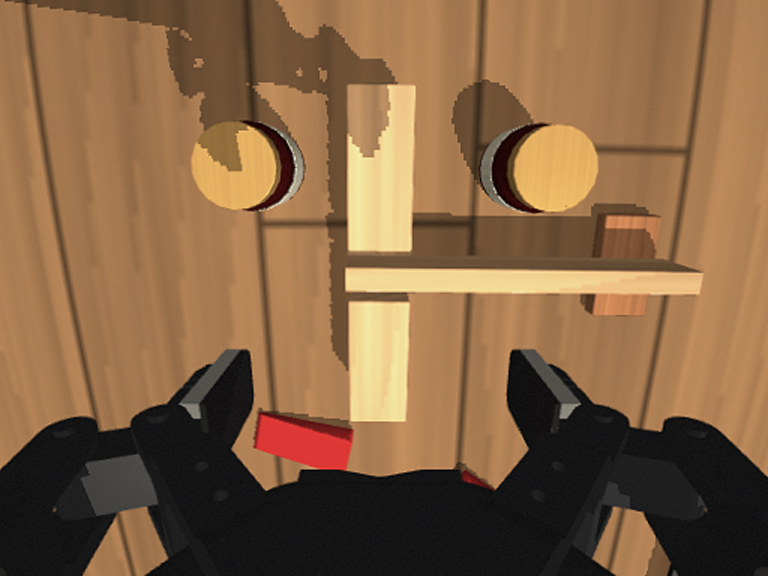

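Request:
arm_command --series '[[[0, -45, 0, 0], [0, -45, 0, 0], [0, -45, 0, 0], [0, -45, -5, 0], [0, -45, -5, 0], [0, -45, -5, 0], [0, -45, -5, 0], [0, -40, 0, 0], [0, 0, 0, 0], [0, 0, 0, 0]]]'

```text
t: 3.5
tcp_pos: [0.4981, -0.2219, 0.2311]
tool_rot: [0.0, 0.707, 0.001, 0.707]
force: [0.8, 0.5, 0.6]
finger_gap: 0.997
```

```bash
python3 - <<'E'
from h import *
s=status.sense(); print(s['tcp_pos'],s['tool_rot'])
im=snapshot('wrist')[:,:,::-1]; cv2.imwrite('pics/w2.png',im)
np.savez('pics/w2.npz',tcp_pos=s['tcp_pos'],tool_rot=s['tool_rot'])
cv2.imwrite('pics/w2b.png',cv2.resize(im,(768,576),interpolation=2))
E
```

```text
[ 0.4981 -0.2219  0.2311] [0.0004 0.7073 0.0005 0.7069]
```

View pics/w2b.png

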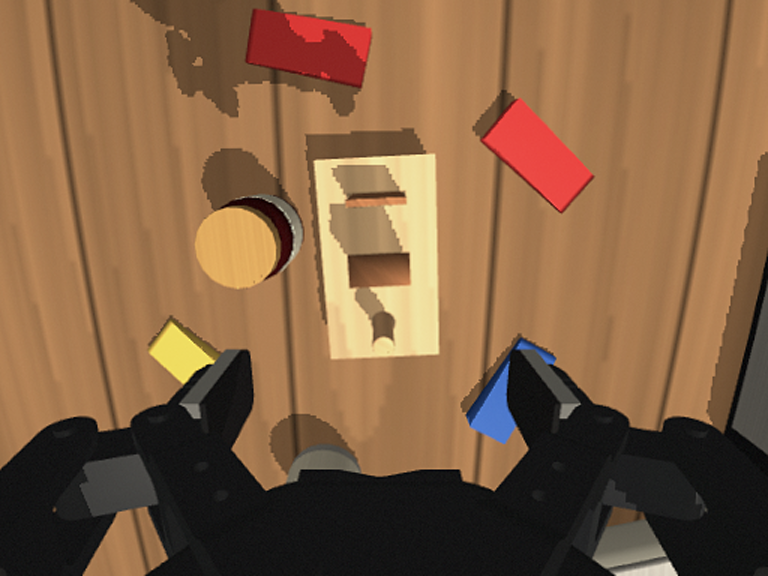

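The first wrist view shows the slope edge at row ~250 and the board's near top edge at ~267, on bar columns 348–412 (×1.5). The second shows the wedge head at about (348–410, 253–287) and the block nearly square to the axes. Next I'll take profile edges from these.

```bash
python3 - <<'E'
from h import *
def prof(im,p,q,w=3,n=4):
    p=np.array(p,float);q=np.array(q,float);L=np.linalg.norm(q-p);d=(q-p)/L;nn=np.array([-d[1],d[0]])
    t=np.arange(0,L,.25)
    P=p+t[:,None]*d
    acc=0
    for o in np.linspace(-w,w,7):
        Q=(P+o*nn).astype(np.float32)
        acc=acc+cv2.remap(im,Q[:,0].copy(),Q[:,1].copy(),1)[:,0].astype(float)
    g=cv2.GaussianBlur(acc/7,(1,9),0)
    G=np.abs(np.gradient(g,axis=0)).sum(1) if g.ndim==2 else np.abs(np.gradient(g))
    pk=[i for i in range(2,len(G)-2) if G[i]==G[i-2:i+3].max() and G[i]>6]
    return [(P[i],G[i]) for i in pk]
def run(tag,lines):
    im=cv2.imread(f'pics/{tag}.png');s=np.load(f'pics/{tag}.npz');c=cam('wrist',s)
    for name,p,q,z in lines:
        print(name)
        for P,g in prof(im,np.array(p)/1.5,np.array(q)/1.5):
            print('   px',P*1.5,'g %.0f'%g,'->',plane(c,P,z)[:2])
run('w1',[('slot col360',(360,235),(360,315),.07),('slot col380',(380,235),(380,315),.07),('slot col400',(400,235),(400,315),.07),
 ('ends',(380,70),(380,100),.07),('ends2',(380,405),(380,435),.07),
 ('across +y y',(320,200),(440,200),.07),('across -y',(320,330),(440,330),.07),('across -y2',(320,400),(440,400),.07)])
run('w2',[('wedge x, front',(330,280),(430,280),.105),('wedge x, back',(330,260),(430,260),.105),('wedge y',(358,240),(358,300),.105),('wedge y',(380,240),(380,300),.105),('wedge y',(402,240),(402,300),.105),
 ('shim y',(360,185),(360,215),.09),('shim y',(395,185),(395,215),.09),
 ('block y',(420,130),(420,375),.045),('block x',(300,230),(460,230),.045),('block x',(300,345),(460,345),.045)])
E
```

```text
slot col360
   px [360.    250.375] g 33 -> [0.504  0.1411]
   px [360.  254.5] g 13 -> [0.504  0.1381]
   px [360.   267.25] g 41 -> [0.5039 0.1287]
   px [360.   291.25] g 43 -> [0.5037 0.1106]
   px [360.    300.625] g 45 -> [0.5036 0.1034]
slot col380
   px [380.   250.75] g 36 -> [0.5184 0.1408]
   px [380.    254.875] g 12 -> [0.5184 0.1378]
   px [380.    267.625] g 44 -> [0.5184 0.1284]
   px [380.    291.625] g 55 -> [0.5184 0.1103]
   px [380. 301.] g 44 -> [0.5184 0.1031]
slot col400
   px [400.    251.125] g 42 -> [0.5327 0.1405]
   px [400.    254.875] g 9 -> [0.5328 0.1378]
   px [400. 268.] g 48 -> [0.5329 0.1281]
   px [400.    291.625] g 56 -> [0.5331 0.1103]
   px [400. 301.] g 48 -> [0.5332 0.1031]
ends
   px [380.   83.5] g 25 -> [0.5184 0.2527]
ends2
   px [380.   420.75] g 47 -> [0.5183 0.002 ]
across +y y
   px [327.875 200.   ] g 12 -> [0.482  0.1768]
   px [346.625 200.   ] g 43 -> [0.4951 0.1767]
   px [411.875 200.   ] g 22 -> [0.5406 0.1767]
across -y
   px [330.875 330.   ] g 18 -> [0.4813 0.0802]
   px [347.75 330.  ] g 43 -> [0.494  0.0802]
   px [407.7
[... 1311 characters left out ...]
.3049]
block x
   px [301.125 230.   ] g 20 -> [ 0.4379 -0.2013]
   px [303.75 230.  ] g 20 -> [ 0.4399 -0.2013]
   px [312.375 230.   ] g 18 -> [ 0.4466 -0.2013]
   px [318.75 230.  ] g 46 -> [ 0.4515 -0.2013]
   px [329.25 230.  ] g 26 -> [ 0.4596 -0.2013]
   px [391.125 230.   ] g 9 -> [ 0.5071 -0.2014]
   px [395.25 230.  ] g 17 -> [ 0.5102 -0.2014]
   px [436.5 230. ] g 28 -> [ 0.5419 -0.2013]
block x
   px [328.875 345.   ] g 21 -> [ 0.4563 -0.2963]
   px [371.25 345.  ] g 16 -> [ 0.4913 -0.2963]
   px [374.25 345.  ] g 14 -> [ 0.4938 -0.2963]
   px [391.875 345.   ] g 10 -> [ 0.5083 -0.2963]
   px [394.5 345. ] g 9 -> [ 0.5105 -0.2963]
   px [438.375 345.   ] g 34 -> [ 0.5467 -0.2964]
```

The gap measures about 12 mm: slope edge at y=0.1408, board face at y=0.1284, bar yaw about -0.012. The wedge head centre is at (0.4977, -0.2185), yaw about +0.045. I'll grip it across its width.

Request:
arm_command --series '[[[30, 2, 0, -0.045], [40, 0, 0, 0], [35, 0, 0, 0], [25, 0, 0, 0], [20, 0, 0, 0], [15, 0, 0, 0], [0, 0, 0, 0], [0, 0, 0, 0]]]' --jaw 75 --force 30

```text
t: 4.35
tcp_pos: [0.4984, -0.2191, 0.0665]
tool_rot: [-0.016, 0.707, 0.017, 0.707]
force: [-0.2, -0.4, 0.5]
finger_gap: 0.749
```

Request:
arm_command --series '[[[0, 0, 0, 0], [0, 0, 0, 0], [0, 0, 0, 0], [0, 0, 0, 0], [0, 0, 0, 0], [0, 0, 0, 0], [0, 0, 0, 0], [0, 0, 0, 0]]]' --jaw 0 --force 30

```text
t: 5.15
tcp_pos: [0.4989, -0.221, 0.0674]
tool_rot: [-0.016, 0.706, 0.015, 0.708]
force: [0.5, 2.9, 5.5]
finger_gap: 0.462
```

Request:
arm_command --series '[[[-15, 0, 0, 0], [-20, 0, 0, 0], [-25, 0, 0, 0], [-30, 0, 0, 0], [-30, 0, 0, 0], [-20, 0, 0, 0], [0, 0, 0, 0.03], [0, 0, 0, 0.027], [0, 0, 0, 0], [0, 0, 0, 0]]]'

```text
t: 6.15
tcp_pos: [0.4976, -0.2207, 0.2056]
tool_rot: [0.005, 0.708, -0.004, 0.707]
force: [-1.5, -0.0, -0.1]
finger_gap: 0.463
```

```bash
python3 - <<'E'
from h import *
s=status.sense(); print(s['tcp_pos'],s['force'],s['finger_gap'],R.from_quat(s['tool_rot']).as_matrix())
w=snapshot('wrist')[:,:,::-1]; cv2.imwrite('pics/w3.png',w)
np.savez('pics/w3.npz',tcp_pos=s['tcp_pos'],tool_rot=s['tool_rot'])
sd=snapshot('side')[:,:,::-1];cv2.imwrite('pics/s3.png',sd)
sc=snapshot('scene')[:,:,::-1];cv2.imwrite('pics/c3.png',sc)
p=s['tcp_pos']
def crop(im,c,h=40):
    u,v=proj(c,p).astype(int); print(u-h,v-h); return cv2.resize(im[max(v-h,0):v+h,max(u-h,0):u+h],(400,400),interpolation=2)
cv2.imwrite('pics/m3.png',np.hstack([crop(sd,cam('side')),crop(sc,cam('scene'))]))
E
```

```text
[ 0.4976 -0.2207  0.2056] [-1.5435 -0.0078 -0.0563] 0.4632412058686384 [[-0.0016  0.0124  0.9999]
 [ 0.001   0.9999 -0.0124]
 [-1.      0.0009 -0.0016]]
235 166
138 96
```

View pics/m3.png

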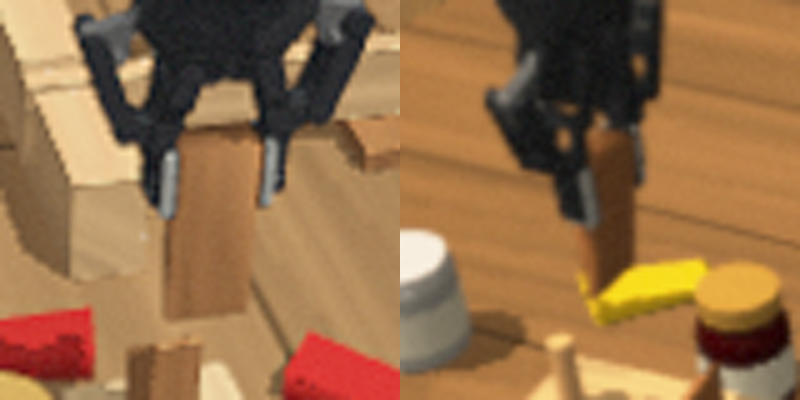

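The wedge hangs upright between the pads, with the nose corners in the side crop at about (163,313) and (245,317). Next I'll measure where the head and nose sit relative to the tool.

```bash
python3 - <<'E'
from h import *
s=np.load('pics/w3.npz');c=cam('wrist',s);cs=cam('scene');cd=cam('side')
print('head expected',proj(c,[.498,-.2075,.243])*1.5,proj(c,[.498,-.2294,.243])*1.5)
S=lambda x,y:(235+x/5,166+y/5)
C=lambda x,y:(138+x/5,96+y/5)
print('nose -y +x corner tri',tri([cd,cs],[S(246,317),C(182,284)]))
print('nose flat edge z=.148:',plane(cd,S(164,314),.148),plane(cd,S(246,318),.148))
# vertical extent with y fixed
for uv in [S(246,318),S(164,314)]:
    o,d=ray(cd,uv);t=(-.2285-o[1])/d[1];print(o+d*t)
print('top edge flat z=.243',plane(cd,S(180,128),.243),plane(cd,S(262,132),.243))
im=cv2.imread('pics/w3.png');cv2.imwrite('pics/w3b.png',cv2.resize(im[110:310,130:380],(800,640),interpolation=2)[:600])
E
```

```text
head expected [379.3539 370.5641] [380.3584 440.8278]
nose -y +x corner tri [ 0.513  -0.239   0.1516]
nose flat edge z=.148: [ 0.4789 -0.2267  0.148 ] [ 0.5163 -0.2382  0.148 ]
[ 0.5201 -0.2285  0.14  ]
[ 0.4783 -0.2285  0.1495]
top edge flat z=.243 [ 0.4861 -0.2115  0.243 ] [ 0.5221 -0.2226  0.243 ]
```

View pics/w3b.png

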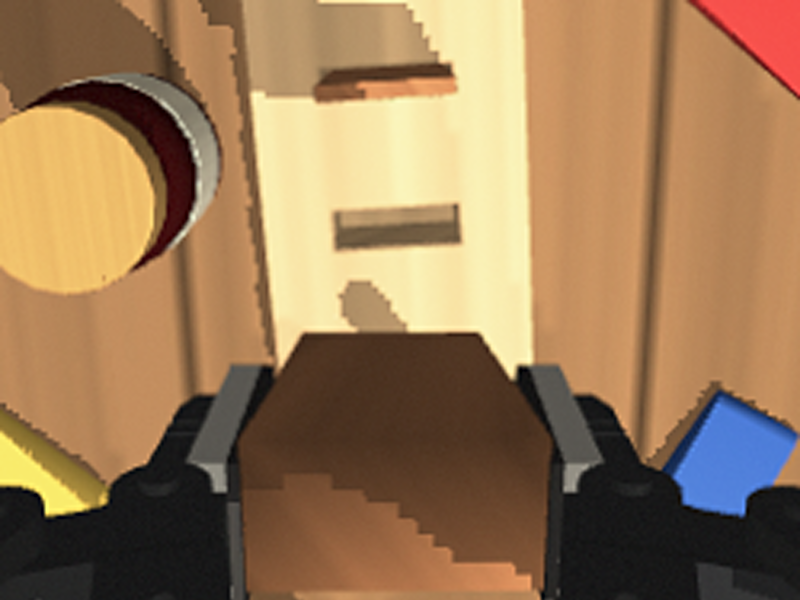

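The wrist view shows the sloping face from the nose edge (row 333) to the head edge (row ~445), with the head's flat edge at row ~592. It is symmetric between the pads.

```bash
python3 - <<'E'
from h import *
s=np.load('pics/w3.npz');c=cam('wrist',s)
W=lambda x,y:(130+x/3.2,110+y/3.2)
im=cv2.imread('pics/w3.png').astype(float).sum(2)
g=im[205:305,245:262].mean(1);d=np.diff(g);print([(205.5+i,round(d[i])) for i in range(len(d)) if abs(d[i])>15])
print('cam z',c[2][2,3])
for z in(.146,.148,.150): print(z,'nose',plane(c,W(302,333),z)[:2],plane(c,W(478,333),z)[:2])
for z in(.241,.243,.245): print(z,'headslope',plane(c,W(240,442),z)[:2],plane(c,W(553,445),z)[:2],'flat',plane(c,W(245,592),z)[:2],plane(c,W(545,592),z)[:2])
E
```

```text
[(207.5, -17), (209.5, -17), (210.5, -16), (212.5, -96), (213.5, -226), (214.5, -43), (266.5, 50), (271.5, 35), (293.5, 15), (294.5, 25)]
cam z 0.3477067945702215
0.146 nose [ 0.4762 -0.2282] [ 0.5173 -0.2287]
0.148 nose [ 0.4764 -0.2275] [ 0.5172 -0.228 ]
0.15 nose [ 0.4766 -0.2268] [ 0.517  -0.2273]
0.241 headslope [ 0.4783 -0.2088] [ 0.5185 -0.2097] flat [ 0.4776 -0.2312] [ 0.5182 -0.2317]
0.243 headslope [ 0.4787 -0.2078] [ 0.5181 -0.2087] flat [ 0.478  -0.2298] [ 0.5179 -0.2303]
0.245 headslope [ 0.4791 -0.2068] [ 0.5178 -0.2077] flat [ 0.4784 -0.2284] [ 0.5175 -0.2288]
```

Request:
arm_command --series '[[[0, 30, 1.3, 0], [0, 45, 2, 0], [0, 50, 2, 0], [0, 50, 2, 0], [0, 50, 2, 0], [0, 50, 2, 0], [0, 45, 2, 0], [0, 30, 2, 0], [0, 12.7, 0, 0], [0, 0, 0, 0]]]'

```text
t: 7.3
tcp_pos: [0.5177, 0.1427, 0.206]
tool_rot: [0.003, 0.707, -0.003, 0.707]
force: [-0.7, 0.1, -1.1]
finger_gap: 0.465
```

Request:
arm_command --series '[[[15, 0, 0, 0], [20, 0, 0, 0], [15, 0, 0, 0], [10, 0, 0, 0], [5, 0, 0, 0], [0, 0, 0, 0], [0, 0, 0, 0], [0, 0, 0, 0]]]'

```text
t: 8.1
tcp_pos: [0.5187, 0.1413, 0.142]
tool_rot: [0.005, 0.707, -0.004, 0.708]
force: [-0.6, 0.4, -0.1]
finger_gap: 0.464
```

```bash
python3 - <<'E'
from h import *
s=status.sense(); print(s['t'],s['tcp_pos'],s['force'],s['finger_gap'],R.from_quat(s['tool_rot']).as_matrix())
w=snapshot('wrist')[:,:,::-1]; cv2.imwrite('pics/w4.png',w)
np.savez('pics/w4.npz',tcp_pos=s['tcp_pos'],tool_rot=s['tool_rot'])
cv2.imwrite('pics/w4b.png',cv2.resize(w[110:310,130:380],(750,600),interpolation=2))
E
```

```text
8.1 [0.5187 0.1413 0.142 ] [-0.5744  0.4221 -0.1387] 0.4643793071671614 [[ 0.0016  0.0127  0.9999]
 [ 0.      0.9999 -0.0127]
 [-1.      0.0001  0.0016]]
```

View pics/w4b.png

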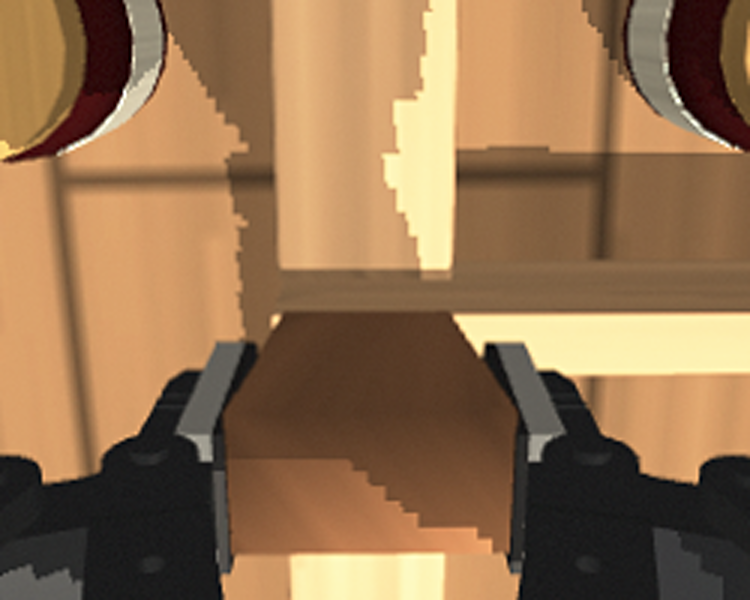

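The nose is now about 14 mm above the bar. It covers the slot side at row ~312, with the slope edge at row 270 and the board edge at 314 (×3 crop). I'll compute the offset.

```bash
python3 - <<'E'
from h import *
s=np.load('pics/w4.npz');c=cam('wrist',s)
im=cv2.imread('pics/w4.png').astype(float).sum(2)
def e(c0,c1,r0,r1):
    g=im[r0:r1,c0:c1].mean(1);d=np.diff(g);return [(r0+.5+i,round(d[i])) for i in range(len(d)) if abs(d[i])>12]
print('slope edge',e(235,265,192,208)); print('nose',e(240,268,206,222)); print('board',e(290,300,195,245)); print('head',e(240,250,225,300))
W=lambda x,y:(130+x/3,110+y/3)
print('slope edge z.07',plane(c,W(350,270),.07),'board',plane(c,W(465,313),.07))
for z in(.0824,.0844,.0864):print('nose',plane(c,W(287,312),z),plane(c,W(452,312),z))
print('head slope',plane(c,W(226,412),.1794),'flat',plane(c,W(375,553),.1794))
print('bar x',plane(c,W(275,240),.07),plane(c,W(457,240),.07))
E
```

```text
slope edge [(198.5, -73), (199.5, -118)]
nose [(212.5, -44), (213.5, -71), (214.5, -13)]
board [(212.5, -17), (213.5, 134), (214.5, 221), (215.5, 43), (222.5, -57), (223.5, -237), (224.5, -148), (226.5, -17), (227.5, -27), (228.5, -35), (229.5, -13)]
head [(262.5, 48), (263.5, 20), (266.5, 28), (293.5, 125), (294.5, 158), (295.5, 20)]
slope edge z.07 [0.514  0.1407 0.07  ] board [0.5443 0.1283 0.07  ]
nose [0.4984 0.1337 0.0824] [0.5396 0.1332 0.0824]
nose [0.4986 0.1344 0.0844] [0.5394 0.1339 0.0844]
nose [0.4988 0.1352 0.0864] [0.5392 0.1346 0.0864]
head slope [0.4998 0.1546 0.1794] flat [0.5195 0.1323 0.1794]
bar x [0.4947 0.149  0.07  ] [0.5418 0.1484 0.07  ]
```

Request:
arm_command --series '[[[0, 0.8, -1, 0], [6, 0, 0, 0], [6, 0, 0, 0], [4, 0, 0, 0], [4, 0, 0, 0], [4, 0, 0, 0], [3, 0, 0, 0], [3, 0, 0, 0], [2, 0, 0, 0], [0, 0, 0, 0]]]'

```text
t: 9.15
tcp_pos: [0.5174, 0.1414, 0.1093]
tool_rot: [0.004, 0.707, -0.005, 0.707]
force: [0.8, -5.6, -0.3]
finger_gap: 0.461
```

Request:
arm_command --series '[[[0, -1, 0, 0], [0, 0, 0, 0], [0, 0, 0, 0]]]'

```text
t: 9.45
tcp_pos: [0.5174, 0.1412, 0.1093]
tool_rot: [0.004, 0.707, -0.004, 0.707]
force: [0.8, -2.6, -1.2]
finger_gap: 0.466
```

```bash
python3 - <<'E'
from h import *
s=status.sense(); print(s['t'],s['tcp_pos'],s['force'],s['ft_torque'])
w=snapshot('wrist')[:,:,::-1]; cv2.imwrite('pics/w5.png',w)
np.savez('pics/w5.npz',tcp_pos=s['tcp_pos'],tool_rot=s['tool_rot'])
sd=snapshot('side')[:,:,::-1];sc=snapshot('scene')[:,:,::-1]
cv2.imwrite('pics/s5.png',sd);cv2.imwrite('pics/c5.png',sc)
a=cv2.resize(w[110:310,130:380],(375,300),interpolation=2)
u,v=proj(cam('scene'),[.54,.135,.09]).astype(int);h=30;print(u-h,v-h)
b=cv2.resize(sc[v-h:v+h,u-h:u+h],(420,420),interpolation=2)
a=cv2.copyMakeBorder(a,0,120,0,0,cv2.BORDER_CONSTANT)
cv2.imwrite('pics/m5.png',np.hstack([a,b]))
E
```

```text
9.45 [0.5174 0.1412 0.1093] [ 0.7882 -2.6019 -1.1997] [-0.6786 -0.2429  0.0065]
258 178
```

View pics/m5.png

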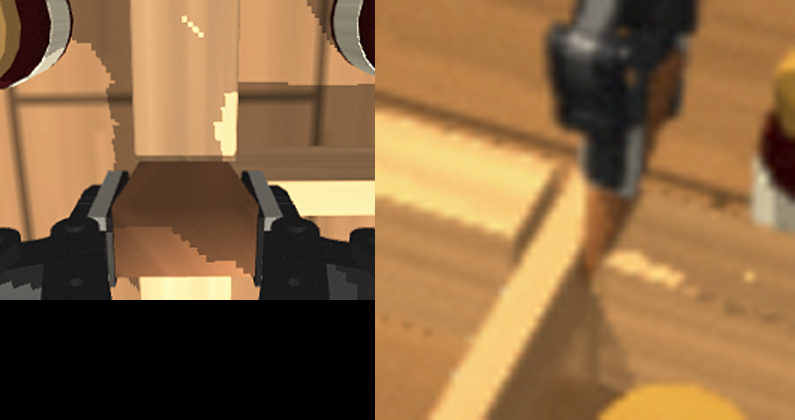

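The wedge's thin end is in the gap beside the board and leaning lightly on the slope edge. I'll ease it towards -y and go lower.

Request:
arm_command --series '[[[0, -1, 0, 0], [2, 0, 0, 0], [2, 0, 0, 0], [0, 0, 0, 0], [0, 0, 0, 0]]]'

```text
t: 10.1
tcp_pos: [0.5168, 0.1403, 0.1056]
tool_rot: [0.004, 0.707, -0.004, 0.707]
force: [-1.0, -2.0, 4.1]
finger_gap: 0.462
```

Request:
arm_command --series '[[[0, -1, 0, 0], [0, 0, 0, 0], [0, 0, 0, 0]]]'

```text
t: 10.4
tcp_pos: [0.5168, 0.1399, 0.1055]
tool_rot: [0.005, 0.707, -0.004, 0.707]
force: [-1.6, 2.1, 5.6]
finger_gap: 0.463
```

Request:
arm_command --series '[[[2, 0, 0, 0], [0, 0, 0, 0], [0, 0, 0, 0]]]'

```text
t: 10.7
tcp_pos: [0.5172, 0.1397, 0.104]
tool_rot: [0.005, 0.707, -0.004, 0.707]
force: [-1.3, 1.5, 8.2]
finger_gap: 0.466
```

Request:
arm_command --series '[[[-2.5, 0.5, 0, 0], [0, 0, 0, 0], [0, 0, 0, 0]]]'

```text
t: 11.0
tcp_pos: [0.5169, 0.1398, 0.1053]
tool_rot: [0.005, 0.707, -0.004, 0.707]
force: [-0.1, -0.1, -3.7]
finger_gap: 0.463
```

Request:
arm_command --series '[[[0, 0, 0, 0], [0, 0, 0, 0], [0, 0, 0, 0], [0, 0, 0, 0], [0, 0, 0, 0]]]' --jaw 62

```text
t: 11.5
tcp_pos: [0.5171, 0.1397, 0.1059]
tool_rot: [0.004, 0.707, -0.004, 0.707]
force: [0.5, -0.1, -1.0]
finger_gap: 0.618
```

```bash
python3 - <<'E'
from h import *
s=status.sense(); print(s['t'],s['tcp_pos'],s['force'],s['ft_torque'],s['finger_gap'])
w=snapshot('wrist')[:,:,::-1]; cv2.imwrite('pics/w6.png',w)
np.savez('pics/w6.npz',tcp_pos=s['tcp_pos'],tool_rot=s['tool_rot'])
sd=snapshot('side')[:,:,::-1];sc=snapshot('scene')[:,:,::-1]
cv2.imwrite('pics/s6.png',sd);cv2.imwrite('pics/c6.png',sc)
a=cv2.resize(w[110:310,130:380],(400,320),interpolation=2)
u,v=proj(cam('scene'),[.54,.135,.09]).astype(int);h=30;print(u-h,v-h)
b=cv2.resize(sc[v-h:v+h,u-h:u+h],(400,400),interpolation=2)
a=cv2.copyMakeBorder(a,0,80,0,0,cv2.BORDER_CONSTANT)
cv2.imwrite('pics/m6.png',np.hstack([a,b]))
E
```

```text
11.5 [0.5171 0.1397 0.1059] [ 0.4802 -0.0947 -0.9636] [ 0.0303  0.0336 -0.0399] 0.617828623802587
258 178
```

View pics/m6.png

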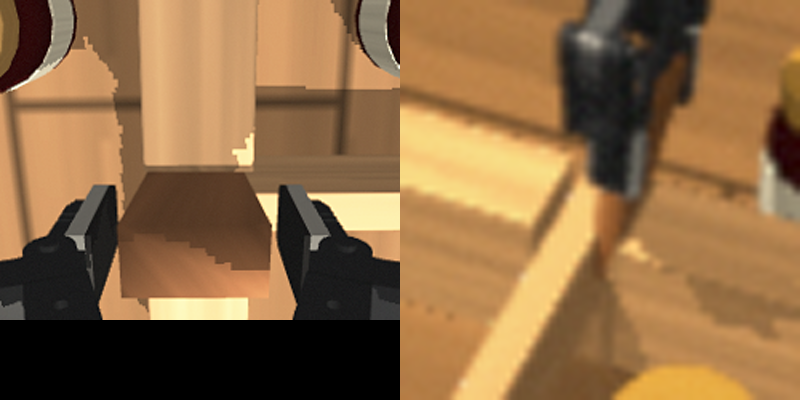

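The wedge stands released and upright: both pads are clear (left crop, columns ~105 and ~280, wedge at 120–270). I'll raise the arm with the gripper shut and locate the head from two heights.

Request:
arm_command --series '[[[-10, 0, 0, 0], [-25, 0, 0, 0], [-30, 0, 0, 0], [-35, 0, 0, 0], [0, 0, 0, 0], [0, 0, 0, 0], [0, 0, 0, 0]]]'

```text
t: 12.35
tcp_pos: [0.5161, 0.1397, 0.2052]
tool_rot: [0.004, 0.708, -0.004, 0.706]
force: [0.7, -0.2, -0.2]
finger_gap: 0.621
```

Request:
arm_command --series '[[[0, 0, 0, 0], [0, 0, 0, 0], [0, 0, 0, 0], [0, 0, 0, 0], [0, 0, 0, 0], [0, 0, 0, 0]]]' --jaw 0

```text
t: 12.95
tcp_pos: [0.517, 0.1397, 0.2057]
tool_rot: [0.004, 0.707, -0.004, 0.707]
force: [-0.7, -0.0, 0.2]
finger_gap: 0.003
```

```bash
python3 - <<'E'
from h import *
s=status.sense(); print(s['t'],s['tcp_pos'],s['force'],s['finger_gap'])
w=snapshot('wrist')[:,:,::-1]; cv2.imwrite('pics/w7.png',w)
np.savez('pics/w7.npz',tcp_pos=s['tcp_pos'],tool_rot=s['tool_rot'])
for t in('w6','w7'):
    S=np.load(f'pics/{t}.npz');c=cam('wrist',S);im=cv2.imread(f'pics/{t}.png').astype(float).sum(2)
    g=im[180:320,:][:,248:262].mean(1);d=np.diff(g);print(t,[(180.5+i,round(d[i])) for i in range(len(d)) if abs(d[i])>20])
    print([proj(c,[.5174,.1303,z]) for z in(.13,.14,.15)])
cv2.imwrite('pics/w7b.png',cv2.resize(w[130:290,155:355],(800,640),interpolation=2)[:600])
E
```

```text
12.95 [0.517  0.1397 0.2057] [-0.6675 -0.0112  0.2203] 0.0025044589873069777
w6 [(211.5, -28), (212.5, -97), (213.5, -69), (216.5, -57), (217.5, -51), (264.5, 48), (269.5, 25), (295.5, 177), (296.5, 123), (316.5, -305), (317.5, -322), (318.5, 26)]
[array([253.5765, 277.9893]), array([253.6227, 290.6603]), array([253.6763, 305.3814])]
w7 [(181.5, -51), (182.5, -46), (215.5, 218), (216.5, 84), (221.5, -68), (222.5, -270), (223.5, -170), (252.5, 96), (253.5, 28), (255.5, -27), (256.5, -27), (261.5, -53), (262.5, -29), (295.5, 41), (296.5, 35), (298.5, 60), (299.5, 44), (303.5, 25), (316.5, -135), (317.5, -173)]
[array([253.3697, 208.9854]), array([253.3839, 213.1995]), array([253.3994, 217.7983])]
```

View pics/w7b.png

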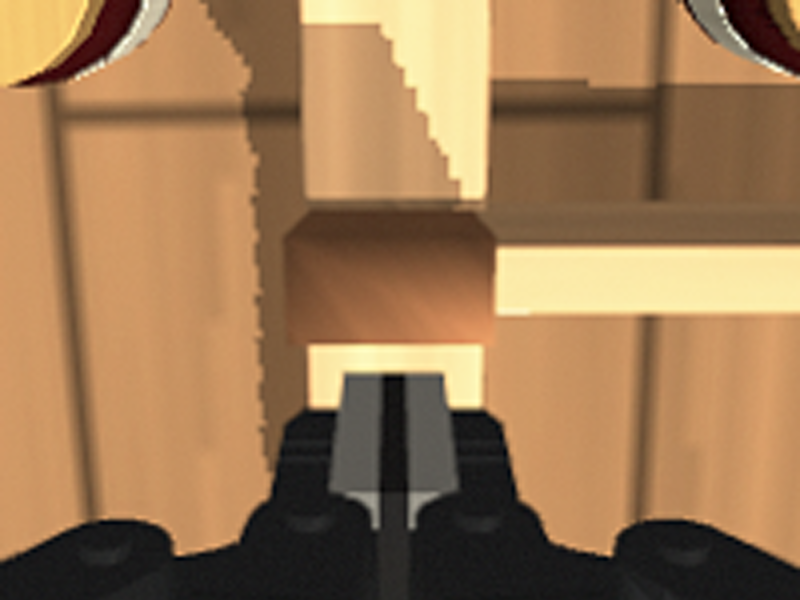

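The final view shows the wedge standing centred on the bar, with its head at columns 285–495 and rows 240–343. The shut fingertips sit behind it at (393,375).

```bash
python3 - <<'E'
from h import *
c6=cam('wrist',np.load('pics/w6.npz'));c7=cam('wrist',np.load('pics/w7.npz'))
W=lambda x,y:(155+(x-2)/4,130+(y-2)/4)
print('flat edge',tri([c6,c7],[(253.6,296.1),(253.4,215.9)]))
for z in(.132,.136,.14,.144): print(z,plane(c6,(253.6,296.1),z),plane(c7,(253.4,215.9),z),'slope edge L/R',plane(c7,W(285,240),z),plane(c7,W(496,240),z),'flat L/R',plane(c7,W(288,343),z),plane(c7,W(492,343),z))
print('slope edge bar',plane(c7,(253.4,179.5),.07))
E
```

```text
flat edge [0.5174 0.1287 0.1416]
0.132 [0.5173 0.1218 0.132 ] [0.5174 0.1251 0.132 ] slope edge L/R [0.496  0.1473 0.132 ] [0.5373 0.1468 0.132 ] flat L/R [0.4958 0.126  0.132 ] [0.5367 0.1254 0.132 ]
0.136 [0.5173 0.1247 0.136 ] [0.5174 0.1266 0.136 ] slope edge L/R [0.4964 0.1484 0.136 ] [0.5369 0.1479 0.136 ] flat L/R [0.4962 0.1274 0.136 ] [0.5363 0.1269 0.136 ]
0.14 [0.5174 0.1275 0.14  ] [0.5174 0.1281 0.14  ] slope edge L/R [0.4968 0.1495 0.14  ] [0.5366 0.149  0.14  ] flat L/R [0.4966 0.1289 0.14  ] [0.536  0.1284 0.14  ]
0.144 [0.5174 0.1304 0.144 ] [0.5174 0.1296 0.144 ] slope edge L/R [0.4972 0.1505 0.144 ] [0.5362 0.15   0.144 ] flat L/R [0.497  0.1303 0.144 ] [0.5357 0.1298 0.144 ]
slope edge bar [0.5176 0.1408 0.07  ]
```

Request:
arm_command --series '[[[20, 0, 0, 0], [20, 0, 0, 0], [12, 0, 0, 0], [5, 0, 0, 0], [0, 0, 0, 0], [0, 0, 0, 0]]]'

```text
t: 13.6
tcp_pos: [0.5176, 0.1398, 0.1493]
tool_rot: [0.004, 0.707, -0.004, 0.707]
force: [-0.3, -0.6, 0.3]
finger_gap: -0.0
```

Request:
arm_command --series '[[[1, 0, 0, 0], [1, 0, 0, 0], [1, 0, 0, 0], [1, 0, 0, 0], [1, 0, 0, 0], [0, 0, 0, 0], [0, 0, 0, 0]]]'

```text
t: 14.3
tcp_pos: [0.517, 0.1397, 0.1438]
tool_rot: [0.004, 0.707, -0.004, 0.707]
force: [0.3, 0.4, 0.0]
finger_gap: -0.003
```

Request:
arm_command --series '[[[1, 0, 0, 0], [1, 0, 0, 0], [0, 0, 0, 0], [0, 0, 0, 0]]]'

```text
t: 14.7
tcp_pos: [0.517, 0.1397, 0.1418]
tool_rot: [0.004, 0.707, -0.004, 0.707]
force: [0.2, -0.7, -0.5]
finger_gap: -0.002
```

Request:
arm_command --series '[[[1, 0, 0, 0], [1, 0, 0, 0], [0, 0, 0, 0], [0, 0, 0, 0]]]'

```text
t: 15.1
tcp_pos: [0.5177, 0.1396, 0.1406]
tool_rot: [0.004, 0.706, -0.004, 0.708]
force: [-0.0, -1.1, 5.4]
finger_gap: 0.001
```

Request:
arm_command --series '[[[0.5, 0, 0, 0], [0.5, 0, 0, 0], [0, 0, 0, 0], [0, 0, 0, 0]]]'

```text
t: 15.5
tcp_pos: [0.518, 0.1396, 0.1403]
tool_rot: [0.004, 0.706, -0.004, 0.708]
force: [-0.7, -0.7, 9.8]
finger_gap: -0.003
```

Request:
arm_command --series '[[[0.5, 0, 0, 0], [0.5, 0, 0, 0], [0, 0, 0, 0], [0, 0, 0, 0]]]'

```text
t: 15.9
tcp_pos: [0.5184, 0.1396, 0.1399]
tool_rot: [0.004, 0.706, -0.004, 0.708]
force: [-1.9, -1.0, 13.1]
finger_gap: -0.002
```

Request:
arm_command --series '[[[0.5, 0, 0, 0], [0.5, 0, 0, 0], [0, 0, 0, 0], [0, 0, 0, 0]]]'

```text
t: 16.3
tcp_pos: [0.5187, 0.1396, 0.1395]
tool_rot: [0.004, 0.705, -0.004, 0.709]
force: [-3.0, -1.1, 16.6]
finger_gap: 0.004
```

Request:
arm_command --series '[[[0.5, 0, 0, 0], [0.4, 0, 0, 0], [0, 0, 0, 0], [0, 0, 0, 0]]]'

```text
t: 16.7
tcp_pos: [0.519, 0.1396, 0.1391]
tool_rot: [0.004, 0.705, -0.004, 0.709]
force: [-2.6, -1.8, 18.9]
finger_gap: -0.002
```

Request:
arm_command --series '[[[0.5, 0, 0, 0], [0, 0, 0, 0], [0, 0, 0, 0], [0, 0, 0, 0]]]'

```text
t: 17.1
tcp_pos: [0.5192, 0.1395, 0.1388]
tool_rot: [0.004, 0.705, -0.004, 0.709]
force: [-2.3, -0.8, 19.0]
finger_gap: -0.001
```

Request:
arm_command --series '[[[-2, 0, 0, 0], [-3, 0, 0, 0], [-5, 0, 0, 0], [-15, 0, 0, 0], [-25, 0, 0, 0], [-25, 0, 0, 0], [0, 0, 0, 0], [0, 0, 0, 0], [0, 0, 0, 0]]]'

```text
t: 18.0
tcp_pos: [0.516, 0.1397, 0.2093]
tool_rot: [0.004, 0.708, -0.004, 0.706]
force: [-0.1, 0.3, -0.5]
finger_gap: 0.003
```

```bash
python3 - <<'E'
from h import *
s=status.sense(); print(s['t'],s['tcp_pos'],s['force'])
w=snapshot('wrist')[:,:,::-1]; cv2.imwrite('pics/w8.png',w); c=cam('wrist',s)
im=w.astype(float).sum(2)
g=im[160:260,:][:,248:262].mean(1);d=np.diff(g);print([(160.5+i,round(d[i])) for i in range(len(d)) if abs(d[i])>20])
print('predicted rows of flat/slope head edges for z=.1416,.1391:',[proj(c,[.5174,y,z])[1] for z in(.1416,.1391) for y in(.1287,.1505)])
row=im[200:210].mean(0);d=np.diff(row);print([(i+.5,round(d[i])) for i in range(200,310) if abs(d[i])>40])
sc=snapshot('scene')[:,:,::-1];a=cv2.imread('pics/c6.png');print('scene diff px',int((cv2.absdiff(sc.copy(),cv2.imread('pics/scene0.png')).max(2)[:,:130]>40).sum()))
# other objects: lid centroids now vs start
def lids(p):
    h=cv2.cvtColor(p,cv2.COLOR_BGR2HSV);m=cv2.inRange(h,(12,150,130),(24,255,255))
    n,_,st,ce=cv2.connectedComponentsWithStats(m);return [ce[i].round(1).tolist() for i in range(1,n) if 100<st[i,4]<900 and 150<ce[i][1]<290 and ce[i][0]>150]
print(lids(cv2.imread('pics/scene0.png')),lids(sc.copy()))
E
```

```text
18.0 [0.516  0.1397 0.2093] [-0.0581  0.3353 -0.4733]
[(177.5, -66), (178.5, -111), (180.5, -48), (181.5, -56), (213.5, 166), (214.5, 120), (221.5, -67), (222.5, -272), (223.5, -173), (252.5, 94), (253.5, 28), (255.5, -26), (256.5, -26)]
predicted rows of flat/slope head edges for z=.1416,.1391: [np.float64(214.24436071059353), np.float64(187.13794894674896), np.float64(213.15631606468864), np.float64(186.31898835273154)]
[(219.5, -46), (220.5, -94), (281.5, 138)]
scene diff px 0
[[265.7, 286.0]] [[395.2, 201.0]]
```

The wedge is upright and has gone about 2 mm deeper. I'll press once more to about 20 N, to confirm contact comes at the lower height and that it holds firm.

Request:
arm_command --series '[[[25, 0, 1, 0], [25, 0, 0, 0], [10, 0, 0, 0], [5, 0, 0, 0], [2, 0, 0, 0], [1.5, 0, 0, 0], [0, 0, 0, 0], [0, 0, 0, 0]]]'

```text
t: 18.9
tcp_pos: [0.5185, 0.1397, 0.1426]
tool_rot: [0.004, 0.707, -0.004, 0.708]
force: [0.6, -0.1, 0.5]
finger_gap: 0.005
```

Request:
arm_command --series '[[[0.7, 0, 0, 0], [0.7, 0, 0, 0], [0.6, 0, 0, 0], [0, 0, 0, 0], [0, 0, 0, 0]]]'

```text
t: 19.4
tcp_pos: [0.518, 0.1397, 0.1399]
tool_rot: [0.004, 0.707, -0.004, 0.707]
force: [-0.5, 0.6, 0.9]
finger_gap: -0.004
```

Request:
arm_command --series '[[[0.6, 0, 0, 0], [0.6, 0, 0, 0], [0.6, 0, 0, 0], [0.6, 0, 0, 0], [0.6, 0, 0, 0], [0, 0, 0, 0], [0, 0, 0, 0]]]'

```text
t: 20.1
tcp_pos: [0.5182, 0.1397, 0.1389]
tool_rot: [0.004, 0.707, -0.004, 0.708]
force: [-2.9, -0.4, 14.2]
finger_gap: 0.001
```

Request:
arm_command --series '[[[0.4, 0, 0, 0], [0.4, 0, 0, 0], [0.4, 0, 0, 0], [0, 0, 0, 0], [0, 0, 0, 0]]]'

```text
t: 20.6
tcp_pos: [0.5188, 0.1398, 0.1387]
tool_rot: [0.004, 0.706, -0.004, 0.708]
force: [-4.6, -0.4, 19.4]
finger_gap: 0.0
```

Request:
arm_command --series '[[[0.4, 0, 0, 0], [0, 0, 0, 0], [0, 0, 0, 0], [0, 0, 0, 0]]]'

```text
t: 21.0
tcp_pos: [0.519, 0.1398, 0.1386]
tool_rot: [0.004, 0.706, -0.004, 0.708]
force: [-5.7, -0.6, 20.7]
finger_gap: -0.003
```

Request:
arm_command --series '[[[-2, 0, 0, 0], [-3, 0, 0, 0], [-5, 0, 0, 0], [-15, 0, 0, 0], [-25, 0, 0, 0], [-25, 0, 0, 0], [-20, 0, 0, 0], [0, 0, 0, 0], [0, 0, 0, 0], [0, 0, 0, 0]]]'

```text
t: 22.0
tcp_pos: [0.5171, 0.1396, 0.229]
tool_rot: [0.004, 0.708, -0.005, 0.706]
force: [-0.0, 0.5, 0.1]
finger_gap: -0.002
```

```bash
python3 - <<'E'
from h import *
s=status.sense(); print(s['t'],s['tcp_pos'],s['force'])
w=snapshot('wrist')[:,:,::-1]; c=cam('wrist',s); im=w.astype(float).sum(2)
g=im[160:250,248:262].mean(1);d=np.diff(g);print([(160.5+i,round(d[i])) for i in range(len(d)) if abs(d[i])>40])
print('pred flat head edge row',proj(c,[.5174,.1287,.1393]))
from station import ticket
print(ticket.sign_off())
E
```

```text
22.0 [0.5171 0.1396 0.229 ] [-0.0221  0.4863  0.0925]
[(173.5, -68), (174.5, -112), (176.5, -49), (177.5, -48), (205.5, -50), (207.5, 225), (208.5, 114), (221.5, -71), (222.5, -267), (223.5, -170)]
pred flat head edge row [253.6504 205.3441]
the job is handed in; nothing more can be done
None
```

I handed the job in at about 22 s of the 58 s allowed; sign-off gave no verdict. I took the beech wedge from the block, set it thin end down in the gap and let go. I then pressed its head slowly, to about 19 N and then about 21 N, and drew the arm clear.

**Supporting checks**
- After the first press the head met the fingers about 1.5 mm lower than before. The second press moved it hardly at all and felt stiffer, so it looks locked.
- The wedge is centred on the bar in x. After release it stood about 23 mm deep and upright, with its flat face against the board.
- At the end the wrist force was about 0 N, so the robot was touching nothing.

**Disagreed or not confirmed**
- **Gap:** I measured about 12 mm, which predicts first contact near 36 mm deep. The wedge seated at only about 23–25 mm.
- **Final head edge:** in the last picture its flat edge was about 2.5 pixels (roughly 2 mm) off my prediction.
- **Setting in:** the upward push briefly reached about 8 N, over the 5 N advised. I backed off before releasing.
- **Squeeze:** I inferred it from the push force and could not measure it directly.
- **Jars:** my automatic comparison of their positions did not work. I had no sign of touching any of them, but I did not verify it.

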